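Let a glue stick out of the desk dispenser

TASK

Two identical desk dispensers stand on the desk; one holds the thick glue stick, the other a thin lip balm. With the fingertips, gently press down the pad at the back of the lever of the one that holds the glue stick, so that its gate lifts and the stick rolls out into the catch tray, then let go so that the gate closes again. Do not touch the stick or lift the gate by hand, and leave the other dispenser shut and everything else where it stands.

Things in the scene. Friction and masses are not known exactly. Their poses are not given: they have to be found in the camera images.
- wide_unit: Fixed open grey dispenser, 239 mm long with the pad (x) x 94 mm wide (y). Origin: under the lane at the housing's underside, 0 to 30 mm above the desk (wooden riser below); x points to the back (press pad, centred at x=+108 mm), z up. The lane, 82 mm wide, slopes 10 degrees down toward -x to a gate at x=-36 mm, then a catch tray (x=-110 to -45 mm, floor 4 mm high, lip 20 mm). Top below z=115 mm, gate up. Holds the glue stick.
- wide_unit_lever (a joint): rad. Rocking lever, on a cross pin at x=+30 mm, z=75 mm of its dispenser: 0 = gate closed (as found), grows as the pad is pressed; stop at 0.55. Springs shut when let go. Pad force about 2 N to start, 5 N at the stop; the stick can roll out from about 0.25. Held down, the stick is in the tray in about 1 s.
- wide_unit_pad_top (a point): middle of the pad's upper face; pad 30 mm (x) x 36 mm (y) x 6 mm, at the rear end of the lever. At rest 95 mm above its dispenser's origin, tilted 15 degrees up to the back; at the stop it has gone 44 mm straight down (same x, y within 6 mm), tilted 16 degrees the other way.
- wide_unit_gate_top (a point): top middle of the gate of the dispenser with the glue stick: aluminium frame 70 mm wide, two prongs 54 mm long hanging down; 82 mm above its dispenser's origin when closed. Not to be touched.
- slim_unit: Fixed open grey dispenser, 239 mm long with the pad (x) x 94 mm wide (y). Origin: under the lane at the housing's underside, 0 to 30 mm above the desk (wooden riser below); x points to the back (press pad, centred at x=+108 mm), z up. The lane, 82 mm wide, slopes 10 degrees down toward -x to a gate at x=-36 mm, then a catch tray (x=-110 to -45 mm, floor 4 mm high, lip 20 mm). Top below z=115 mm, gate up. Holds the lip balm.
- slim_unit_lever (a joint): rad. Rocking lever, on a cross pin at x=+30 mm, z=75 mm of its dispenser: 0 = gate closed (as found), grows as the pad is pressed; stop at 0.55. Springs shut when let go. Pad force about 2 N to start, 5 N at the stop; the stick can roll out from about 0.25. The lip balm's: leave shut.
- glue_stick: glue stick, cylinder 26 mm in diameter, 76 mm long, lying across the lane behind the gate; origin at the middle of one end face, its z along the stick. Not to be touched.
- glue_center (a point): centre of the glue stick
- balm_center (a point): centre of the lip balm, a cylinder 18 mm in diameter and 68 mm long, lying across the lane of the other dispenser. Not to be moved.
- clip_tub: round tub of paper clips, 62 mm across, 42 mm high, bystander; origin under its centre
- mint_tin: small closed tin 98x62x21 mm, bystander; origin under its centre
- eraser: eraser 60x24x13 mm, bystander; origin under its centre

How it is judged (in metres and radians):
On the way, in this order (a step that is already met when the one before it is completed fails the run):
1. the fingers press the pad and the gate is lifting (value of joint wide_unit_lever above 0.1 rad and contact force between the fingers and wide_unit_pad above 0.5 N), for 0.05 s.
2. the glue stick has rolled out into the catch tray (x of glue_center in the frame of wide_unit below -0.052 m and z of glue_center in the frame of wide_unit below 0.03 m), for 0.2 s.
At the end, for the whole second after the job is handed in: The glue stick lies at rest in the catch tray of its dispenser (centre within the tray, less than 30 mm above the housing's underside), both gates are closed (levers below 0.04 rad), the lip balm is still behind its gate and the tub, tin and eraser are within 20 mm of where they stood (all of step 2 and x of glue_center in the frame of wide_unit above -0.112 m and y of glue_center in the frame of wide_unit between -0.02 and 0.02 m and linear speed of glue_stick below 0.03 m/s and value of joint each of wide_unit_lever, slim_unit_lever below 0.04 rad and distance of each of balm_center, clip_tub, mint_tin, eraser from where it was at the start of the episode below 0.02 m); the robot touches nothing.
It fails at once if the robot touched or lifted the glue stick (contact force between any of the fingers, the arm and glue_stick above 0.5 N or z of glue_center in the frame of wide_unit above 0.06 m).
It fails at once if the gate was lifted by hand (contact force between any of the fingers, the arm and wide_unit_gate above 1 N or contact force between any of the fingers, the arm and wide_unit_prong1 above 1 N or contact force between any of the fingers, the arm and wide_unit_prong2 above 1 N).
It fails at once if the other dispenser was worked or its lip balm moved (value of joint slim_unit_lever above 0.12 rad or distance of balm_center from where it was at the start of the episode above 0.03 m).
It fails at once if the pad was pressed hard, not gently (contact force between the fingers and wide_unit_pad above 40 N).
It fails at once if a bystander was pushed or lifted (distance of any of clip_tub, mint_tin, eraser from where it was at the start of the episode above 0.03 m).
It also fails if it takes over 32 s, if anything falls off the work surface, if the arm or the gripper's body presses on something with over 40 N, if the wrist force passes 120 N, or if a joint passes its speed limit or range.

ROBOT

A 6-joint arm with a two-finger parallel gripper is mounted at the origin on a cart in front of the work surface, level with it; the furniture and walls round the work are solid. World frame = base frame: x ahead of the robot, y to its left, z up, the work surface at z = 0. Lengths are in mm, angles in rad, forces in N, time in s.
With the tool pointing down it reaches from about 400 to 925 mm from the base axis. Payload 12.5 kg.
Tool frame: the origin (TCP) lies on the mounting face of the last link; the fingertips stand 190 mm ahead of it and the grasp point (between the pads) lies 171 mm ahead of it; z points along the fingers, y is the line along which they close (so a half turn about z gives the same grasp; the last joint's range is limited). The gripper opens to 95 mm and grips with 3 to 60 N. Pads are 20 mm wide; open, the fingers measure 119 mm over their backs; the gripper's body (75 mm by 180 mm) begins 59 mm behind the grasp point.
Start: joints at [-1.213, 0.491, 1.559, -0, 1.092, -0.106], TCP at [279.612, -558.965, 404.761] pointing down, gripper open.
Joint ranges: [-3.1, 3.1], [-0.84, 2.19], [0.05, 2.79], [-1.13, 4.28], [0.06, 2.93], [-2.69, 2.69]. Speed limits (rad/s): [2.22, 2.22, 2.79, 3.14, 3.14, 3.14].

INTERFACE

Orientations are given as [roll, pitch, yaw] about the fixed x, y, z axes, in that order (R = Rz(yaw) Ry(pitch) Rx(roll)).
In Python, from cell import env gives the robot as it stands.
- The arm moves only by the tool carry_out, never from a script. Its argument "series" is a list of rows, each a list of 5 numbers: the shift along the tool's x, y, z in m, then the turn about the tool's z in degrees, then the opening, from 0 (shut) to 1 (fully open). A call has 1 to 20 rows; each row is the pose to reach, as a shift and turn from the pose commanded when the call began, along the tool's axes at that moment; what a row does not reach only later rows make up. A row lasts 1/8 s, in which the tool goes at most 62.5 mm and 10.7 degrees, less where a joint would pass 70% of its speed; a pose out of reach is approached as far as the arm can. A call with a gripper value outside its range is refused whole. The fingers move at their own pace and stop on an object; the grip force is fixed at half the most. Time passes only in rows, so rows that repeat a pose let the fingers close. It gives the time, the measured TCP pose, the force, the opening and the grip force at its end, in the units of the state.
- env.state(): the state, without advancing time (a new reading comes with each control period).
- env.read_camera(name): name is "side" or "top" or "wrist"; returns (picture, depth): 480x640x3 uint8, red, green, blue; 480x640 float32, mm along the optical axis (not along the pixel's ray), 0 where there is no reading.
- env.get_calibration(name): a dict with "intrinsics" (3x3 intrinsics, pixels), "cam_to_world" (4x4, takes a point from camera to world coordinates); the wrist camera has in their place "T_tool_cam" (4x4, takes a point from camera to tool coordinates, whose origin is the TCP and whose axes are the flange's). Camera axes: x right, y up, looking along -z (the intrinsics and any distortion apply to the point x, -y, -z); pixel columns grow to the right and rows downward; lengths in mm; the calibration is good to about 2 mm. The wrist camera is an equidistant fisheye: a pixel r from the principal point sees the ray r / f radians off the axis. A picture is of the moment at which its call begins: read the wrist's pose just before it. get_calibration takes no time and is no camera call.
- env.job_done(): hands the job in; it is judged then, once.
The state is a dict: "t": time; "joints": joint angles; "qvel": joint speeds; "tau": joint torques, N m; "eef_pos": TCP position; "tcp_rot": TCP orientation; "ft_force": force on the tool from outside, world axes, zero at the start; "moment": the same for the moment, N m; "opening": opening from 0.0 (shut) to 1.0 (fully open); "grip_force": force on a finger pad.
Only numpy, scipy, OpenCV 4.12 (cv2) and the standard library are available. Lean on these libraries where they do the work, as an engineer would, in place of code of your own. Each camera call takes 0.05 s, during which the arm holds its last target. There are 200 camera calls.

## Working session

There is one attempt and no reset: what is moved stays moved. The work goes in short steps, Python scripts to look and compute and a tool call to move; the robot and the scene stay as the last step left them, time stands still between calls to the robot, and variables do not carry over. Pictures are saved under pics/ and viewed, at most 10 in all, crops included, and the job is handed in when it is done.

Besides the shell and the picture viewer there is one more tool, called as name(argument=value, ...) on one line, values as JSON. carry_out: Moves the arm, as the interface text tells. Its arguments: {"type":"object","properties":{"series":{"type":"array","items":{"type":"array","items":{"type":"number"}}}},"required":["series"]}

```bash
mkdir -p pics; ls; python3 - <<'E'
from cell import env
import cv2,numpy as np
for n in("top","side"):
    p,d=env.read_camera(n); cv2.imwrite(f"pics/{n}.png",p[:,:,::-1]); np.save(n+"_d.npy",d); np.save(n+"_p.npy",p)
    c=env.get_calibration(n); print({k:np.round(np.array(v),3).tolist() if not isinstance(v,str) else v for k,v in c.items()})
print(env.state())
E
```

```text
pics
{'intrinsics': [[506.76, 0.0, 311.879], [0.0, 506.76, 233.485], [0.0, 0.0, 1.0]], 'cam_to_world': [[0.021, 0.994, -0.109, 492.375], [-1.0, 0.021, 0.0, -31.4], [0.003, 0.109, 0.994, 1031.783], [0.0, 0.0, 0.0, 1.0]]}
{'intrinsics': [[523.537, 0.0, 327.325], [0.0, 523.537, 242.794], [0.0, 0.0, 1.0]], 'cam_to_world': [[-0.993, 0.072, -0.091, 496.508], [-0.115, -0.57, 0.813, 992.851], [0.007, 0.818, 0.575, 788.509], [0.0, 0.0, 0.0, 1.0]]}
{'t': 0.1, 'joints': array([-1.21259982e+00,  4.91541456e-01,  1.55939383e+00,  1.47835835e-05,
        1.09171685e+00, -1.05625854e-01]), 'qvel': array([ 0.00034611, -0.0005774 , -0.00193317,  0.00045581,  0.00168247,
       -0.00115116]), 'tau': array([ 1.67313035e-03, -6.13624763e+01, -2.58604467e+01,  6.93347678e-02,
        4.70234896e-02, -2.98851853e-05]), 'eef_pos': array([ 279.60566106, -558.9450759 ,  404.19204759]), 'tcp_rot': array([-3.14054046e+00, -1.24739745e-04,  4.63815470e-01]), 'ft_force': array([-0.07020447,  0.31485255, -0.05314179]), 'moment': array([-0.0492297 ,  0.02048166,  0.00170612]), 'grip_force': 0.0, 'opening': 0.9990794134785091}
```

View pics/top.png

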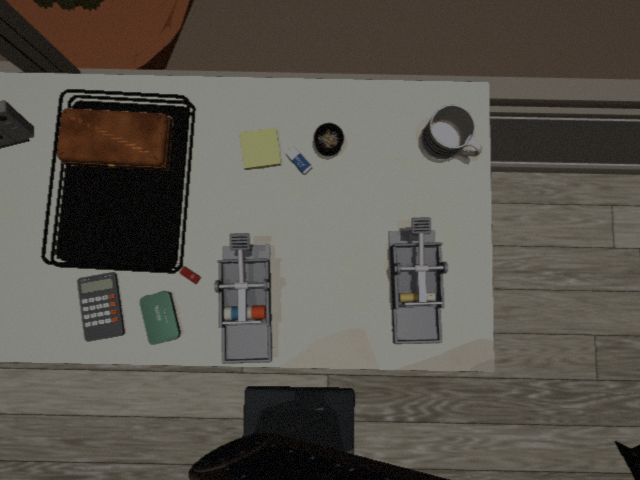

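View pics/side.png

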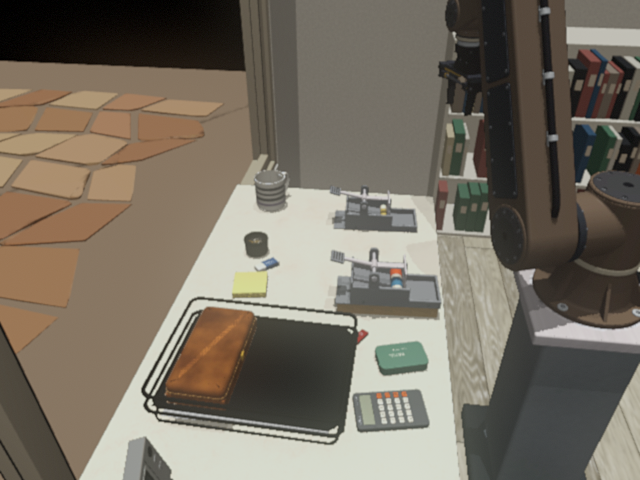

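The top view shows the glue stick (thick, white/blue/red) in the left dispenser, with its pad at about (240,240). The right dispenser holds the thin yellow balm, with its pad at about (421,225). Next I'll measure the pads by depth.

```bash
cat > h.py <<'E'
import numpy as np
from cell import env
def cloud(n,d):
    c=env.get_calibration(n);K=c["intrinsics"];T=c["cam_to_world"]
    v,u=np.mgrid[:480,:640]
    P=np.stack([(u-K[0,2])/K[0,0]*d,-(v-K[1,2])/K[1,1]*d,-d],-1)
    return P@T[:3,:3].T+T[:3,3]
E
python3 - <<'E'
from h import *
import cv2
d=np.load("top_d.npy");p=np.load("top_p.npy");W=cloud("top",d)
print("desk",np.median(W[180:220,330:380].reshape(-1,3),0))
for nm,(u0,u1,v0,v1) in {"gluepad":(226,256,230,249),"balmpad":(408,436,214,234)}.items():
    w=W[v0:v1,u0:u1].reshape(-1,3); q=w[w[:,2]>60]
    print(nm,len(q),q.mean(0).round(1),q.min(0).round(1),q.max(0).round(1), cv2.minAreaRect(q[:,:2].astype(np.float32)))
# housing outline: points between z 10..115 around each unit
for nm,(u0,u1,v0,v1) in {"glue":(210,280,225,368),"balm":(380,455,210,350)}.items():
    w=W[v0:v1,u0:u1]; m=(w[...,2]>12)&(p[v0:v1,u0:u1].max(-1)>0); q=w[m]
    print(nm,cv2.minAreaRect(q[:,:2].astype(np.float32)),q.max(0).round(0))
# sticks: saturated colour
import sys
hsv=cv2.cvtColor(p,cv2.COLOR_RGB2HSV)
for nm,(u0,u1,v0,v1) in {"glue":(222,270,303,323),"balm":(395,438,290,303)}.items():
    m=hsv[v0:v1,u0:u1,1]>110; q=W[v0:v1,u0:u1][m]; print(nm,len(q),q.mean(0).round(1),np.ptp(q,0).round(1))
# lever beam axis
for v in range(246,330,6): 
    r=W[v,215:275]; i=r[:,2].argmax(); print(v,r[i].round(0),end=' ')
cv2.imwrite("pics/crop.png",cv2.resize(p[215:370,195:455,::-1],None,fx=3,fy=3))
E
```

```text
desk [ 677.84157058 -117.90681551   -0.78978721]
gluepad 313 [574.8  97.2 135. ] [492.4 -31.4 116.5] [ 590.2  118.  1031.8] ((547.5418701171875, 39.03031921386719), (174.70846557617188, 38.62769317626953), 64.39644622802734)
balmpad 318 [ 613.2 -231.1  106.2] [ 492.4 -252.1   87.1] [ 630.8  -31.4 1031.8] ((567.017578125, -137.55511474609375), (37.93562698364258, 256.7537841796875), 26.70802116394043)
glue ((472.09332275390625, 56.06068801879883), (239.444091796875, 176.632080078125), 2.6897740364074707) [ 590.  146. 1032.]
balm ((474.99365234375, -203.49954223632812), (231.50962829589844, 257.0696716308594), 36.238162994384766) [ 631.  -31. 1032.]
glue 248 [446.6  77.1  73.4] [ 59.4 147.9 987.6]
balm 148 [ 480.5 -223.5   33.4] [16.3 34.6 15.7]
246 [566.  98. 127.] 252 [556. 102. 122.] 258 [545.  99. 119.] 264 [534. 101. 116.] 270 [524.  95. 117.] 276 [ 492.  -31. 1032.] 282 [503.  52. 118.] 288 [490. 140. 118.] 294 [481.  98. 110.] 300 [470.  97. 110.] 306 [459.  93. 110.] 312 [ 492.  -31. 1032.] 318 [438.  95. 107.] 324 [424. 135.  80.]
```

View pics/crop.png

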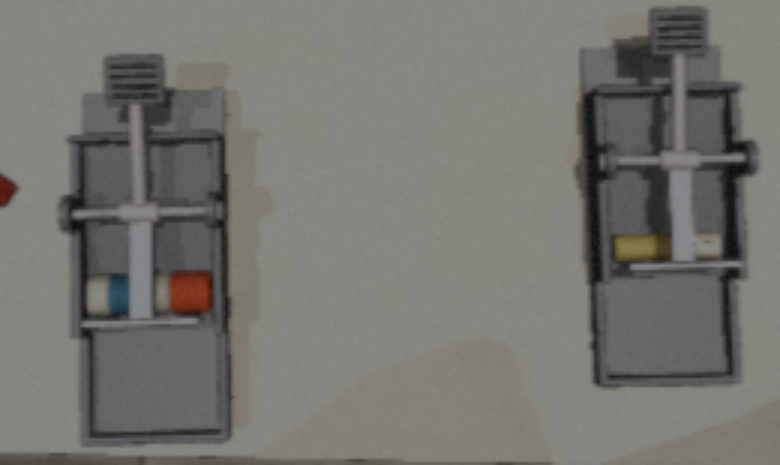

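The crop confirms it: thick glue stick in the left unit with its pad at about (240,241), lip balm in the right unit. I'll refine the pad centre and work out the shift.

```bash
python3 - <<'E'
from h import *
import cv2
W=cloud("top",np.load("top_d.npy"));w=W[226:252,222:260].reshape(-1,3);q=w[(w[:,2]>105)&(w[:,2]<145)]
q=q[q[:,0]>556]
print(len(q),cv2.minAreaRect(q[:,:2].astype(np.float32)),np.median(q,0))
A=np.c_[q[:,0]-575,q[:,1]-98,np.ones(len(q))];print(np.linalg.lstsq(A,q[:,2],rcond=None)[0])
Ws=cloud("side",np.load("side_d.npy"));s=Ws[240:275,322:352].reshape(-1,3);s=s[(s[:,2]>112)&(s[:,2]<145)]
print("side",len(s),np.percentile(s,[3,50,97],0).round(1))
s=env.state();print(s["eef_pos"],s["tcp_rot"])
c=s["tcp_rot"][2]
for t in((574,99),(575,98)):
    D=np.array(t)-s["eef_pos"][:2];print(D@[np.cos(c),np.sin(c)],D@[np.sin(c),-np.cos(c)],np.degrees(c))
E
```

```text
337 ((573.591796875, 99.51567077636719), (32.452999114990234, 36.25117492675781), 6.2263264656066895) [574.82460623  98.73975386 123.1018492 ]
[2.44609099e-01 1.88865823e-02 1.23177368e+02]
side 190 [[547.1  82.2 117.2]
 [571.3 100.4 124.5]
 [587.5 116.1 129.7]]
[ 279.60566106 -558.9450759   404.19204759] [-3.14054046e+00 -1.24739745e-04  4.63815470e-01]
557.6329600504158 -456.73321706869257 26.574668883308455
558.0799484309349 -455.39150123153445 26.574668883308455
```

carry_out(series=[[0.044, -0.036, 0, 2, 0], [0.088, -0.072, 0, 4, 0], [0.132, -0.108, 0, 6, 0], [0.177, -0.145, 0, 8, 0], [0.222, -0.182, 0, 10, 0], [0.267, -0.219, 0, 12, 0], [0.312, -0.255, 0, 14, 0], [0.357, -0.292, 0, 16, 0], [0.402, -0.328, 0, 18.5, 0], [0.447, -0.365, 0, 21, 0], [0.492, -0.402, 0, 23.5, 0], [0.53, -0.433, 0.02, 26, 0], [0.558, -0.456, 0.05, 26.6, 0], [0.558, -0.456, 0.05, 26.6, 0], [0.558, -0.456, 0.05, 26.6, 0], [0.558, -0.456, 0.05, 26.6, 0]])

```text
t: 2.1
eef_pos: [574.6, 97.6, 355.6]
tcp_rot: [3.142, -0.001, -0.001]
ft_force: [-0.6, -0.6, -1.5]
opening: 0.006
grip_force: 0.0
```

```bash
python3 - <<'E'
from cell import env
import cv2
s=env.state();print(s["t"],s["eef_pos"],s["tcp_rot"],s["ft_force"],s["opening"])
p,d=env.read_camera("side");cv2.imwrite("pics/s2.png",cv2.resize(p[140:340,240:480,::-1],None,fx=3,fy=3))
E
```

```text
2.1 [574.57170448  97.57927933 355.59079469] [ 3.14152095e+00 -1.23898200e-03 -1.49693936e-03] [-0.60644064 -0.60626592 -1.4794553 ] 0.005733775039399518
```

View pics/s2.png

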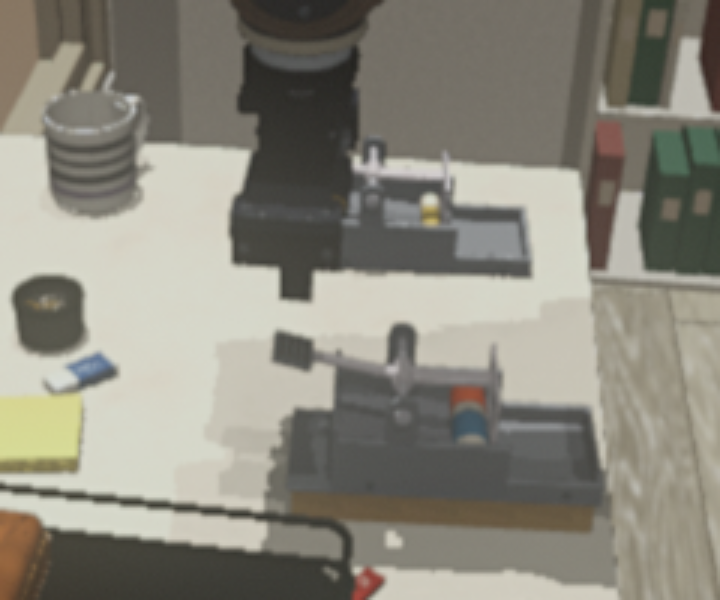

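The fingertips (crop 296,295) are directly over the glue unit's pad (292,350), and the way down is clear. I'll press gradually and hold.

carry_out(series=[[0, 0.0, 0.018, 0, 0], [0, -0.001, 0.032, 0, 0], [0, -0.001, 0.038, 0, 0], [0, -0.001, 0.043, 0, 0], [0, -0.001, 0.048, 0, 0], [0, -0.001, 0.053, 0, 0], [0, -0.001, 0.058, 0, 0], [0, -0.001, 0.063, 0, 0], [0, -0.001, 0.068, 0, 0], [0, -0.001, 0.072, 0, 0], [0, -0.001, 0.075, 0, 0], [0, -0.001, 0.075, 0, 0], [0, -0.001, 0.075, 0, 0], [0, -0.001, 0.075, 0, 0], [0, -0.001, 0.075, 0, 0], [0, -0.001, 0.075, 0, 0], [0, -0.001, 0.075, 0, 0], [0, -0.001, 0.075, 0, 0], [0, -0.001, 0.075, 0, 0], [0, -0.001, 0.075, 0, 0]])

```text
t: 4.65
eef_pos: [574.1, 99.5, 279.4]
tcp_rot: [3.141, 0.002, -0.0]
ft_force: [-2.9, -0.1, 5.4]
opening: 0.004
grip_force: 2.6
```

```bash
python3 - <<'E'
from cell import env
import cv2
s=env.state();print(s["t"],s["eef_pos"],s["ft_force"])
p,d=env.read_camera("side");cv2.imwrite("pics/s3.png",cv2.resize(p[200:340,300:460,::-1],None,fx=4,fy=4))
E
```

```text
4.65 [574.14046196  99.47838542 279.42895149] [-2.92872691 -0.09508293  5.44263122]
```

View pics/s3.png

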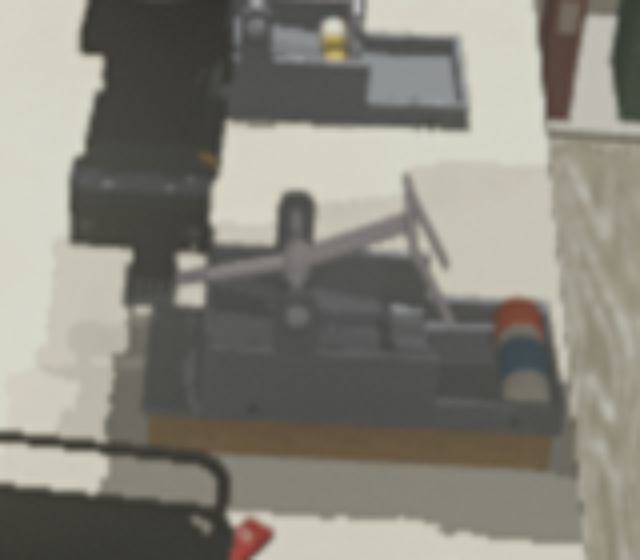

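The gate is up (crop 410,210) and the glue stick lies in the tray against the lip (522,350). I'll release slowly and retreat upwards.

carry_out(series=[[0, 0, -0.006, 0, 0], [0, 0, -0.012, 0, 0], [0, 0, -0.018, 0, 0], [0, 0, -0.024, 0, 0], [0, 0, -0.03, 0, 0], [0, 0, -0.036, 0, 0], [0, 0, -0.042, 0, 0], [0, 0, -0.055, 0, 0], [0, 0, -0.08, 0, 0], [0, 0, -0.11, 0, 0], [0, 0, -0.14, 0, 0], [0, 0, -0.14, 0, 0], [0, 0, -0.14, 0, 0], [0, 0, -0.14, 0, 0], [0, 0, -0.14, 0, 0], [0, 0, -0.14, 0, 0]])

```text
t: 6.7
eef_pos: [574.7, 99.5, 419.3]
tcp_rot: [3.141, 0.001, -0.0]
ft_force: [-0.0, 0.2, 0.4]
opening: 0.005
grip_force: 0.0
```

```bash
python3 - <<'E'
from cell import env
import cv2
s=env.state();print(s["t"],s["eef_pos"],s["ft_force"])
p,d=env.read_camera("side");cv2.imwrite("pics/s4.png",cv2.resize(p[180:340,300:460,::-1],None,fx=3.5,fy=3.5))
E
```

```text
6.7 [574.74742919  99.48811601 419.31759662] [-0.00355184  0.16291941  0.42103676]
```

View pics/s4.png

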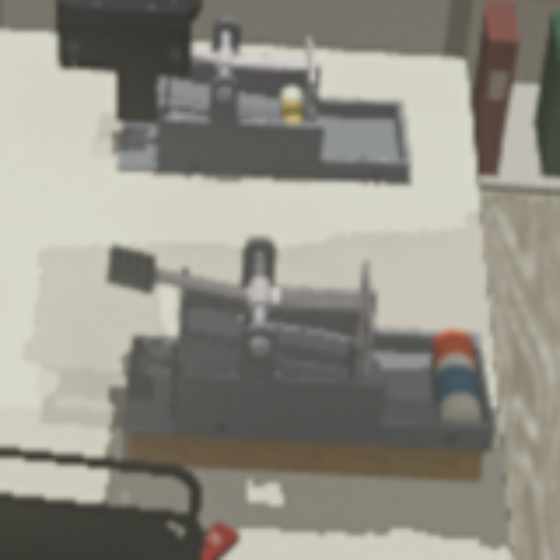

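The gate has closed again (crop 365,320), the glue stick rests in the tray (456,375), the balm is still in its lane, and the fingers are clear of everything.

```bash
python3 -c "
from cell import env
print(env.job_done())"
```

```text
the job is handed in; nothing more can be done
None
```

The glue stick rolled out into its catch tray, its gate closed again, the lip balm stayed behind its gate, and the job is handed in; I have not seen the judge's verdict.

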